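# Check a slide light box with a contact light meter

## Task

Take the light meter out of its rack and zero it: hold it upright with its sprung nose pressed about half way in on the middle of the round rubber pad for at least a second. Then hold it square to the sloping face of the light box, its nose wholly inside the printed ring and pressed gently about half way in, and finish like that: the program ends while the gripper is still holding the meter there. Never press the nose hard, and leave the objective, jar and slide box where they are.

Things in the scene. Friction and masses are not known exactly. Their poses are not given: they have to be found in the camera images.
- meter: Light meter: upright black block 34 x 24 x 90 mm (x, y, z), about 0.15 kg, with a round flat-ended aluminium nose, 14 mm across, standing 16 mm out of the middle of its underside. Origin: centre of the block's underside; z up the block, away from the nose. Stands in the rack, its upper 65 mm showing; grip 24 or 34 mm sides; lift straight up 50 mm or more to clear the rack.
- nose_tip (a point): Centre of the flat end of the meter's nose, 16 mm below the meter's origin when the nose is out.
- nose (a joint): How far the sprung nose is pushed into the meter, in m: 0 fully out, 0.010 at its stop. The spring takes 1.2 N to start moving and 0.3 N more per mm (2.7 N half way, 4.2 N at the stop).
- rack: Grey plastic bench rack, 72 x 62 mm at its foot, 45 mm high, fixed to the bench, with an upright pocket of 37 x 27 mm that holds the meter standing 20 mm above the bench. Origin: centre of its underside, on the bench; x along the pocket's long side.
- pad: Zeroing pad: round steel base 68 mm across with a black rubber top 60 mm across, fixed flat on the bench, top face level and 12 mm above the bench. Origin: centre of its underside. The rack and the pad stand left and right of the light box, in either order.
- lightbox: Slide-viewing light box fixed to the bench, 180 mm deep (x) by 240 mm wide (y), with a flat rigid white face sloping at 20 degrees: low edge (33 mm high) on its -x side, roughly towards the robot, high edge (99 mm) on its +x side. Origin: centre of its footprint on the bench; the centre of the face is 65 mm above it.
- spot: The marked spot: black ring printed on the light box's face, 34 mm inner and 42 mm outer diameter, on a thin line that runs up the face. Origin: the ring's centre, on the surface of the face, halfway up the slope and up to 60 mm to either side of the middle. z points squarely out of the sloping face (20 degrees from vertical), x up the slope, y across it.
- objective: Bystander: stepped steel microscope objective, 28 mm across and 45 mm tall, standing loose on the bench in front of the light box. Origin: centre of its underside.
- jar: Bystander: amber jar, 48 mm across and 60 mm tall, loose. Origin: centre of its underside.
- slidebox: Bystander: closed blue slide box, 98 x 83 x 34 mm, loose. Origin: centre of its underside.
Mind the look-alikes: they are no part of the job. There is more than one size of the pad; the job needs the middle-sized.

How it is judged:
By the outcome, as a careful person would: the job done as asked, in the order asked, and still so for the second after the job is handed in, while the arm keeps its last pose, push and grip.
It also fails if it takes over 51 s, if anything falls off the work surface, if the arm or the gripper's body presses on something with over 40 N, if the wrist force passes 120 N, or if a joint passes its speed limit or range.

## Robot

A 7-joint arm with a two-finger parallel gripper is mounted at the origin on the work surface. World frame = base frame: x ahead of the robot, y to its left, z up, the work surface at z = 0. Lengths are in m, angles in rad, forces in N, time in s.
With the tool pointing down it reaches from about 0.425 to 0.95 m from the base axis. Payload 4.7 kg.
Tool frame: the origin (TCP) lies between the finger pads; the fingertips stand 25 mm ahead of it and the grasp point (between the pads) lies 6 mm ahead of it; z points along the fingers, y is the line along which they close (so a half turn about z gives the same grasp; the last joint's range is limited). The gripper opens to 87 mm and grips with 3 to 60 N. Pads are 19 mm wide; open, the fingers measure 117 mm over their backs; the gripper's body (75 mm by 190 mm) begins 51 mm behind the grasp point.
Start: joints at [-1.262, 0.469, -0.049, 1.532, 0.024, 1.141, -0.082], TCP at [0.224, 0.637, 0.248] pointing down, gripper open.
Joint ranges: [-2.59, 2.59], [-0.33, 1.99], [-1.39, 1.29], [0.1, 2.45], [-1.04, 4.18], [0.21, 1.99], [-2.66, 2.66]. Speed limits (rad/s): [2.57, 2.57, 3.14, 3.14, 3.14, 3.14, 3.14].

## Interface

Orientations are given as a 3x3 rotation matrix whose columns are the frame's x, y, z axes.
In Python, from workcell import readout, eyes, ticket gives the robot as it stands.
- The arm moves only by the shell command python3 -m pendant 'ROWS'. ROWS is JSON, a list of rows, each an object with "gripper": the finger opening in cm, from 0 to 8.7; "offset": the shift along the tool's x, y, z in cm, a list of three; "dr": the turn, a rotation vector about the tool's x, y, z in rad, a list of three. In form: [{"gripper": gripper, "offset": [dx, dy, dz], "dr": [wx, wy, wz]}, ...]. A call has exactly 8 rows; each row is the pose to reach, as a shift and turn from the pose commanded when the call began, along the tool's axes at that moment; what a row does not reach only later rows make up. A row lasts 1/12 s, in which the tool goes at most 41.7 mm and 7.16 degrees, less where a joint would pass 70% of its speed; a pose out of reach is approached as far as the arm can. A call with a gripper value outside its range is refused whole. The fingers move at their own pace and stop on an object; the grip force is fixed at half the most. Time passes only in rows, so rows that repeat a pose let the fingers close, or fill a call up. It gives the time, the measured TCP pose, the force, the opening and the grip force at its end, in the units of the state.
- readout.read_state(): the state, without advancing time (a new reading comes with each control period).
- eyes.camera(name): name is "scene" or "side" or "wrist"; returns a dict with "image" (400x640x3 uint8, blue, green, red), "K" (3x3 intrinsics, pixels), "extrinsics" (4x4, takes a point from world to camera coordinates). Camera axes: x right, y up, looking along -z (the intrinsics and any distortion apply to the point x, -y, -z); pixel columns grow to the right and rows downward; lengths in m; the calibration is good to about 2 mm. A picture is of the moment at which its call begins. There is no depth.
- ticket.job_done(): hands the job in; it is judged then, once.
The state is a dict: "time": time; "qpos": joint angles; "joint_vel": joint speeds; "effort": joint torques, N m; "ee_pos": TCP position; "tool_rot": TCP orientation; "ft_force": force on the tool from outside, world axes, zero at the start; "moment": the same for the moment, N m; "finger_gap": finger opening in m; "grip_force": force on a finger pad.
Only numpy, scipy, OpenCV 4.12 (cv2) and the standard library are available. Lean on these libraries where they do the work, as an engineer would, in place of code of your own. Each camera call takes 0.05 s, during which the arm holds its last target. There are 200 camera calls.

## Working session

There is one attempt and no reset: what is moved stays moved. The work goes in short steps, Python scripts to look and compute and a shell command to move; the robot and the scene stay as the last step left them, time stands still between calls to the robot, and variables do not carry over. Pictures are saved under pics/ and viewed, at most 10 in all, crops included, and the job is handed in when it is done.

```bash
mkdir -p pics; ls; cat > h.py <<'E'
import numpy as np, cv2, json
from workcell import readout, eyes, ticket
def snap(name, tag):
    c=eyes.camera(name); cv2.imwrite(f'pics/{tag}.png',c['image']); np.savez(f'{tag}.npz',**{k:c[k] for k in('K','extrinsics')},image=c['image']); return c
def ray(c,u,v):
    E=np.array(c['extrinsics']);K=np.array(c['K']);d=np.linalg.inv(K)@[u,v,1.];d=np.array([d[0],-d[1],-d[2]])
    R=E[:3,:3];return -R.T@E[:3,3],R.T@d
def onz(c,u,v,z):
    o,d=ray(c,u,v);return o+d*(z-o[2])/d[2]
def proj(c,P):
    E=np.array(c['extrinsics']);P=np.atleast_2d(P)@E[:3,:3].T+E[:3,3];q=np.c_[P[:,0],-P[:,1],-P[:,2]]@np.array(c['K']).T;return q[:,:2]/q[:,2:]
def tri(obs):
    A=np.zeros((3,3));b=np.zeros(3)
    for c,u,v in obs:
        o,d=ray(c,u,v);d=d/np.linalg.norm(d);M=np.eye(3)-np.outer(d,d);A+=M;b+=M@o
    return np.linalg.solve(A,b)
E
python3 - <<'E'
from h import *
np.set_printoptions(precision=4,suppress=True)
for n in('scene','side','wrist'):
    c=snap(n,n+'0'); print(n,[k for k in c],c['K'],ray(c,320,200))
s=readout.read_state();print(s)
E
```

```text
pics
scene ['image', 'K', 'extrinsics'] [[467.339    0.     322.5175]
 [  0.     467.339  201.5292]
 [  0.       0.       1.    ]] (array([ 1.0812, -0.2279,  0.9873]), array([-0.4767,  0.2515, -0.8423]))
side ['image', 'K', 'extrinsics'] [[411.1867   0.     320.0388]
 [  0.     411.1867 202.7871]
 [  0.       0.       1.    ]] (array([0.3134, 0.7251, 0.7323]), array([ 0.2681, -0.6911, -0.6712]))
wrist ['image', 'K', 'extrinsics'] [[281.0143   0.     317.9805]
 [  0.     281.0143 202.1661]
 [  0.       0.       1.    ]] (array([0.1477, 0.6637, 0.383 ]), array([ 0.2713, -0.088 , -0.9585]))
{'time': 0.15, 'qpos': array([-1.2619,  0.4693, -0.0486,  1.5334,  0.0241,  1.141 , -0.0823]), 'joint_vel': array([-0.0003, -0.0049,  0.0001, -0.0037, -0.0016, -0.0009, -0.0017]), 'effort': array([  0.0006, -50.8428,  -0.0807, -23.6418,  -0.0613,   0.0356,
         0.0001]), 'ee_pos': array([0.2235, 0.6365, 0.2467]), 'tool_rot': array([[-0.9435,  0.3314, -0.0005],
       [ 0.3314,  0.9435, -0.0015],
       [-0.0001, -0.0015, -1.    ]]), 'ft_force': array([ 0.7103,  0.8617, -0.3888]), 'moment': array([-0.0143,  0.033 ,  0.0387]), 'grip_force': 0.0, 'finger_gap': 0.08726204980621415}
```

View pics/scene0.png

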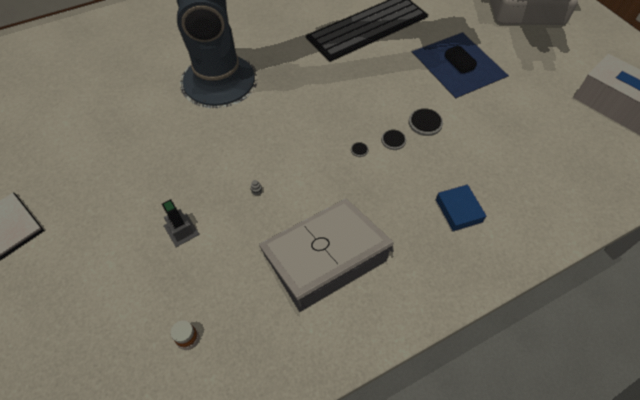

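View pics/side0.png

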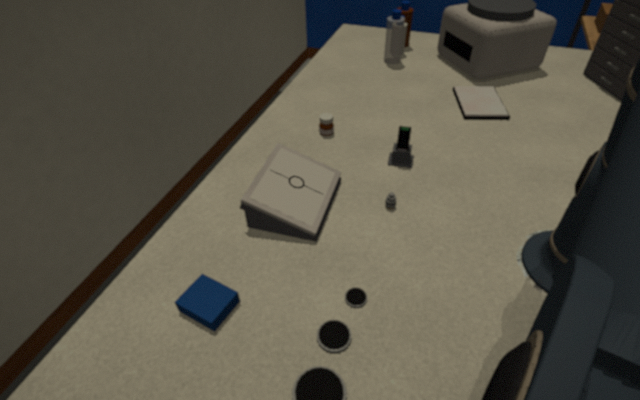

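The scene view shows the rack and meter at (178,222), the three pads at (360,149), (394,138) and (426,121), the ring at (320,244), the objective at (257,188), the jar at (184,334) and the slide box at (460,208). In the side view the middle pad is at (334,336), the ring at (296,182) and the meter at (404,138).

```bash
cat > m.py <<'E'
from h import *
np.set_printoptions(precision=4,suppress=True)
S=dict(np.load('scene0.npz'));D=dict(np.load('side0.npz'))
def blob(c,u,v,r,th):
    g=cv2.cvtColor(c['image'],cv2.COLOR_BGR2GRAY)[v-r:v+r,u-r:u+r]
    n,l,s,ce=cv2.connectedComponentsWithStats((g<th).astype('uint8'))
    k=min(range(1,n),key=lambda i:np.linalg.norm(ce[i]-r)+(1e3 if s[i,4]<30 else 0));
    return ce[k]+[u-r,v-r],s[k]
for nm,pts in dict(scene=[(360,149),(394,138),(426,121)],side=[(356,297),(334,336),(319,385)]).items():
    c=S if nm=='scene' else D
    for u,v in pts:
        r=14 if nm=='scene' else 15
        if v>380:continue
        p,s=blob(c,u,v,r,45); e=[onz(c,p[0]-s[2]/2,p[1],.012),onz(c,p[0]+s[2]/2,p[1],.012)]
        print(nm,p,s,onz(c,*p,.012),np.linalg.norm(e[0]-e[1]))
ring=tri([(S,320,243.8),(D,296.5,182)]);print('ring',ring,proj(S,ring),proj(D,ring))
T=[]
for c,(x,y,w,h) in((S,(150,190,60,60)),(D,(375,115,60,60)),(S,(255,195,145,115)),(D,(235,140,115,105))):
    k=9 if w==60 else 4
    T.append(cv2.resize(c['image'][y:y+h,x:x+w],(400,300),interpolation=cv2.INTER_CUBIC))
cv2.imwrite('pics/mos.png',np.vstack([np.hstack(T[:2]),np.hstack(T[2:])]))
E
python3 m.py
```

```text
scene [359.2481 148.3178] [  6   8  15  12 129] [0.4338 0.2323 0.012 ] 0.04000514150771266
scene [393.5305 137.9885] [  4   6  20  17 262] [0.4464 0.3325 0.012 ] 0.05419685951629078
scene [425.6886 119.7625] [  0   2  28  22 501] [0.4328 0.4474 0.012 ] 0.07804398393736021
side [355.5798 296.3529] [  6   7  19  16 238] [0.4289 0.2388 0.012 ] 0.03929541808522242
side [333.7116 334.4075] [  0   0  30  28 638] [0.4438 0.3357 0.012 ] 0.05755947759691036
ring [ 0.6604 -0.0065  0.0648] [[319.8361 243.7099]] [[296.3481 182.0579]]
```

View pics/mos.png

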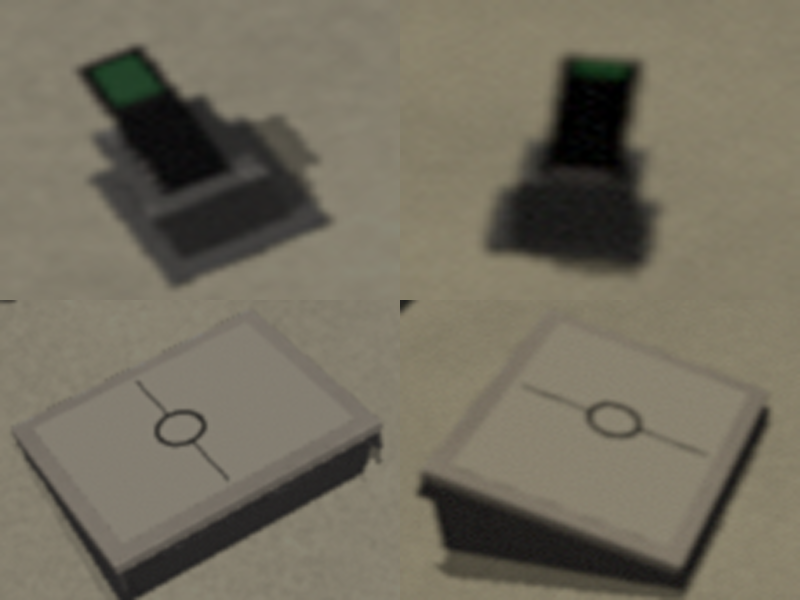

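```bash
cat > f.py <<'E'
from h import *
from scipy.optimize import least_squares
np.set_printoptions(precision=4,suppress=True)
S=dict(np.load('scene0.npz'));D=dict(np.load('side0.npz'))
cs=np.array([[345.6,198.8],[260.4,245.6],[392.8,242.9],[300.3,299.3]]);cd=np.array([[316.9,234.5],[340.8,174.3],[242.2,200.2],[279.6,146]])
L=np.array([[-.09,.12,.033],[-.09,-.12,.033],[.09,.12,.099],[.09,-.12,.099]])
for a,b in zip(cs,cd):print('corner',tri([(S,*a),(D,*b)]))
lo=tri([(S,304.7,226),(D,323.5,193.9)]);hi=tri([(S,337.7,263.6),(D,270.4,169.75)]);print('line',lo,hi,np.arctan2(*(hi-lo)[1::-1]))
def W(p):
    c,s=np.cos(p[2]),np.sin(p[2]);return L@np.array([[c,s,0],[-s,c,0],[0,0,1]])+[p[0],p[1],0]
r=least_squares(lambda p:np.r_[(proj(S,W(p))-cs).ravel(),(proj(D,W(p))-cd).ravel()],[.66,0,0]);print('box',r.x,r.fun.reshape(-1,2))
for z,l in((.11,[(162,204),(171.3,199.4),(176.7,209),(168,214)]),(.0,[(164.3,226),(176.3,247),(199.5,233.6)])):
    P=[onz(S,*q,z) for q in l];print(P,[np.linalg.norm(P[i]-P[i-1]) for i in range(len(P))],[np.arctan2(*(P[i]-P[i-1])[1::-1]) for i in range(len(P))])
print('side',onz(D,399.5,126,.11),onz(D,411,127,.11))
print('obj',tri([(S,257,187),(D,391,200)]))
E
python3 f.py
```

```text
corner [0.562  0.115  0.0264]
corner [ 0.5798 -0.1207  0.0233]
corner [0.7427 0.1256 0.091 ]
corner [ 0.7572 -0.1082  0.0849]
line [ 0.5904 -0.0109  0.0401] [ 0.7297 -0.002   0.0899] 0.0632981075362013
box [0.6618 0.004  0.0763] [[ 0.2865 -1.84  ]
 [-1.5994 -1.5556]
 [ 1.4774 -3.1386]
 [-2.2886 -2.3338]
 [-1.4264 -1.24  ]
 [-0.8287 -2.9944]
 [-2.2128 -0.9536]
 [-3.5755 -3.9139]]
[array([ 0.4301, -0.2798,  0.11  ]), array([ 0.4281, -0.2578,  0.11  ]), array([ 0.4578, -0.2553,  0.11  ]), array([ 0.4613, -0.2762,  0.11  ])] [np.float64(0.03131569339742748), np.float64(0.022093232636703097), np.float64(0.029826723831645887), np.float64(0.02117462079302322)] [np.float64(-3.025968521260204), np.float64(1.6624824880197138), np.float64(0.08428024988317936), np.float64(-1.4091195241238346)]
[array([ 0.412 , -0.3008,  0.    ]), array([ 0.48  , -0.2935,  0.    ]), array([ 0.4717, -0.2329,  0.    ])] [np.float64(0.0903999144865555), np.float64(0.06845192123409173), np.float64(0.061159896734157636)] [np.float64(-2.2918218128590127), np.float64(0.10712872966292544), np.float64(1.7082716697736475)]
side [ 0.4579 -0.276   0.11  ] [ 0.4267 -0.2809  0.11  ]
obj [ 0.4261 -0.0616  0.0234]
```

```bash
python3 -m pendant '[{"gripper":8.7,"offset":[-29,-18,0],"dr":[0,0,-0.44]},{"gripper":8.7,"offset":[-29,-18,0],"dr":[0,0,-0.44]},{"gripper":8.7,"offset":[-29,-18,0],"dr":[0,0,-0.44]},{"gripper":8.7,"offset":[-29,-18,0],"dr":[0,0,-0.44]},{"gripper":8.7,"offset":[-29,-18,0],"dr":[0,0,-0.44]},{"gripper":8.7,"offset":[-29,-18,0],"dr":[0,0,-0.44]},{"gripper":8.7,"offset":[-29,-18,0],"dr":[0,0,-0.44]},{"gripper":8.7,"offset":[-29,-18,0],"dr":[0,0,-0.44]}]'; python3 - <<'E'
from h import *
snap('wrist','w1');s=readout.read_state();print(s['ee_pos'],s['tool_rot'],s['qpos'])
E
```

```text
time: 0.82
ee_pos: [0.4335, 0.3752, 0.2475]
tool_rot: [[-0.995, -0.102, -0.0], [-0.102, 0.995, -0.0], [0.0, -0.0, -1.0]]
ft_force: [-0.1, 0.2, 0.3]
finger_gap: 0.0868
grip_force: 0.0
[0.44086205 0.36598623 0.24745948] [[-0.99604251 -0.08877345  0.00431298]
 [-0.08880009  0.99602867 -0.00643662]
 [-0.00372445 -0.00679414 -0.99996998]] [-0.74305267  0.30367997 -0.03420556  1.78046188  0.02046316  1.05913516
  0.87396689]
```

```bash
python3 -m pendant '[{"gripper":8.7,"offset":[-8,-33,-2],"dr":[0,0,0]},{"gripper":8.7,"offset":[-8,-33,-2],"dr":[0,0,0]},{"gripper":8.7,"offset":[-8,-33,-2],"dr":[0,0,0]},{"gripper":8.7,"offset":[-8,-33,-2],"dr":[0,0,0]},{"gripper":8.7,"offset":[-8,-33,-2],"dr":[0,0,0]},{"gripper":8.7,"offset":[-8,-33,-2],"dr":[0,0,0]},{"gripper":8.7,"offset":[-8,-33,-2],"dr":[0,0,0]},{"gripper":8.7,"offset":[-8,-33,-2],"dr":[0,0,0]}]'; python3 - <<'E'
from h import *
snap('wrist','w2');s=readout.read_state();print(s['ee_pos'],s['tool_rot'],s['qpos'])
a=cv2.imread('pics/w1.png');b=cv2.imread('pics/w2.png');cv2.imwrite('pics/w12.png',np.vstack([a[:300],b[:300]]))
E
```

```text
time: 1.53
ee_pos: [0.5437, 0.0617, 0.2672]
tool_rot: [[-0.995, -0.102, -0.0], [-0.102, 0.995, 0.0], [0.0, 0.0, -1.0]]
ft_force: [0.8, 0.1, -0.1]
finger_gap: 0.0869
grip_force: 0.0
[0.54667702 0.05096299 0.26795728] [[-0.99600006 -0.08928525  0.00346714]
 [-0.08930644  0.99598277 -0.00653264]
 [-0.00286994 -0.00681615 -0.99997265]] [-0.29151109  0.24163401  0.142394    1.81918607 -0.03057702  1.08088903
  1.52132922]
```

View pics/w12.png

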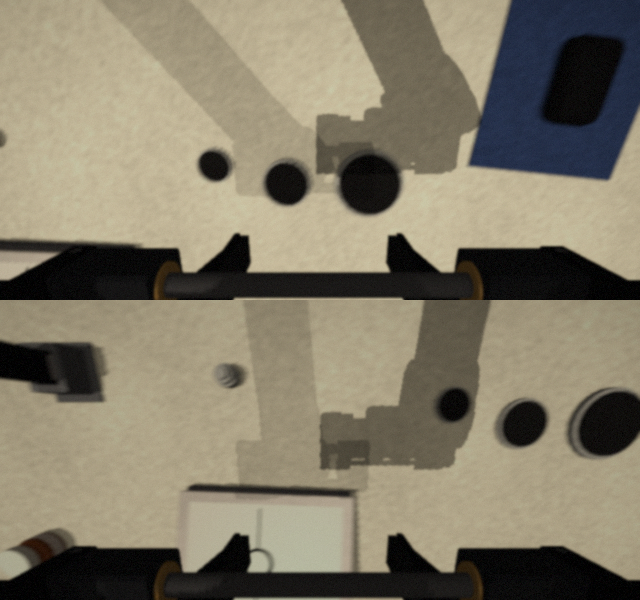

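The wrist views show the middle pad at (287,184) from above and the rack with the meter at the left edge of the second one. The low edge of the light box is at row 190 there, with the ring partly hidden.

```bash
python3 - <<'E'
from h import *
np.set_printoptions(precision=4,suppress=True)
for t,u,v in(('w1',287,184),('w2',523,124)):
    c=dict(np.load(t+'.npz'));g=cv2.cvtColor(c['image'],cv2.COLOR_BGR2GRAY)
    n,l,s,ce=cv2.connectedComponentsWithStats((g<45).astype('uint8'));k=l[v,u];print(ce[k],s[k],onz(c,*ce[k],.012),onz(c,s[k][0],ce[k][1],.012)-onz(c,s[k][0]+s[k][2],ce[k][1],.012))
c=dict(np.load('w2.npz'))
P=[onz(c,*q,.033) for q in((183,190),(355,197))];print(P)
print('obj',onz(c,228,75,.04))
E
```

```text
[285.8981 183.4093] [ 266  164   40   40 1246] [0.4447 0.3334 0.012 ] [ 0.0055 -0.054   0.    ]
[523.9454 123.4265] [ 503  102   43   44 1428] [0.4447 0.3307 0.012 ] [ 0.0059 -0.0575  0.    ]
[array([ 0.5782, -0.1185,  0.033 ]), array([0.5641, 0.1157, 0.033 ])]
obj [ 0.4282 -0.0568  0.04  ]
```

```bash
python3 -m pendant '[{"gripper":8.7,"offset":[5,-31,0],"dr":[0,0,0]},{"gripper":8.7,"offset":[5,-31,0],"dr":[0,0,0]},{"gripper":8.7,"offset":[5,-31,0],"dr":[0,0,0]},{"gripper":8.7,"offset":[5,-31,0],"dr":[0,0,0]},{"gripper":8.7,"offset":[5,-31,0],"dr":[0,0,0]},{"gripper":8.7,"offset":[5,-31,0],"dr":[0,0,0]},{"gripper":8.7,"offset":[5,-31,0],"dr":[0,0,0]},{"gripper":8.7,"offset":[5,-31,0],"dr":[0,0,0]}]'; python3 - <<'E'
from h import *
c=snap('wrist','w3');s=readout.read_state();print(s['ee_pos'],s['tool_rot'],s['qpos'])
p=proj(c,[.445,-.267,.11])[0];print(p)
x=max(0,int(p[0])-80);y=max(0,int(p[1])-60);print(x,y);cv2.imwrite('pics/w3c.png',cv2.resize(c['image'][y:y+120,x:x+160],(800,600),interpolation=cv2.INTER_CUBIC))
E
```

```text
time: 2.25
ee_pos: [0.5239, -0.2554, 0.2671]
tool_rot: [[-0.995, -0.096, -0.001], [-0.096, 0.995, -0.003], [0.001, -0.003, -1.0]]
ft_force: [-0.7, -0.9, -0.3]
finger_gap: 0.087
grip_force: 0.0
[ 0.52314747 -0.25902774  0.26715815] [[-9.95818340e-01 -9.13528843e-02 -6.95507114e-04]
 [-9.13477600e-02  9.95804070e-01 -5.46261495e-03]
 [ 1.19161445e-03 -5.37623914e-03 -9.99984838e-01]] [ 0.14219537  0.30533104  0.30804753  1.74954409 -0.09653614  1.1004711
  2.14280474]
[313.75780057 116.95691049]
233 56
```

View pics/w3c.png

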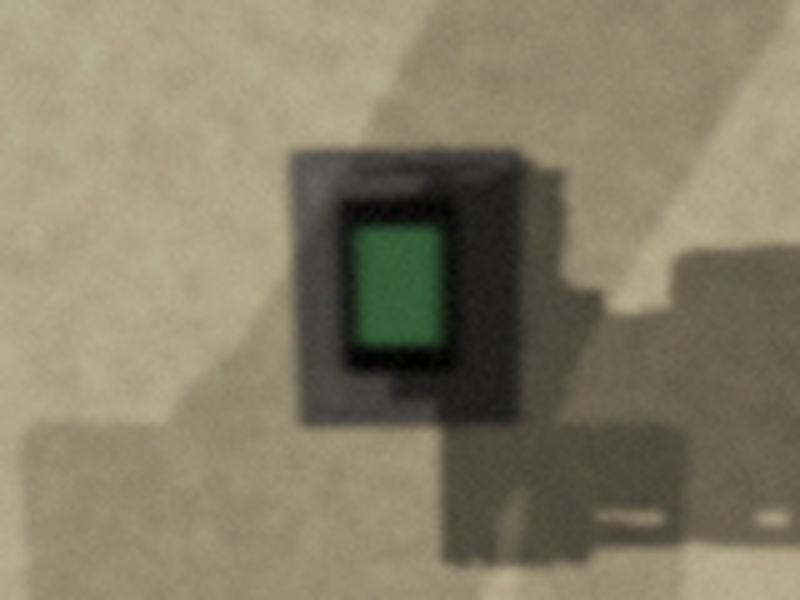

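The meter is seen from straight above, with its green top centred at about (312.8,113.2) in the full image, nearly aligned with the tool.

```bash
python3 - <<'E'
from h import *
np.set_printoptions(precision=4,suppress=True)
c=dict(np.load('w3.npz'));I=c['image'].astype(int);m=((I[...,1]>I[...,2]+25)&(I[...,1]>I[...,0]+25)).astype('uint8');m[:, :200]=0
n,l,s,ce=cv2.connectedComponentsWithStats(m);k=1+np.argmax(s[1:,4]);print(ce[k],s[k],onz(c,*ce[k],.11))
ys,xs=np.where(l==k);P=np.array([onz(c,x,y,.11)[:2] for x,y in zip(xs,ys)]);w,V=np.linalg.eigh(np.cov(P.T));print(np.arctan(V[1,1]/V[0,1]),cv2.minAreaRect((P*1e3).astype('float32')))
R=np.array([onz(c,233+u/5,56+v/5,0)[:2] for u,v in((290,150),(520,150),(520,422),(300,422))]);print('rack',R,R.mean(0))
T=np.array([onz(c,233+u/5,56+v/5,.11)[:2] for u,v in((343,200),(455,200),(455,368),(345,368))]);print('top',T,T.mean(0))
s=readout.read_state();Rt=s['tool_rot'];print(s['ee_pos'],Rt.T@(np.array([*onz(c,*ce[k],.11)[:2],.086])-s['ee_pos']))
E
```

```text
[312.1293 112.9425] [304 102  17  23 348] [ 0.4413 -0.269   0.11  ]
0.1348301080505867 ((441.5181579589844, -269.01666259765625), (20.914627075195312, 15.811009407043457), 5.652593612670898)
rack [[ 0.409  -0.3025]
 [ 0.4031 -0.2415]
 [ 0.4737 -0.2332]
 [ 0.4797 -0.2949]] [ 0.4414 -0.268 ]
top [[ 0.4266 -0.2807]
 [ 0.4245 -0.2588]
 [ 0.4562 -0.2555]
 [ 0.4583 -0.2777]] [ 0.4414 -0.2682]
[ 0.5231 -0.259   0.2672] [ 0.0822 -0.0015  0.1813]
```

```bash
python3 -m pendant '[{"gripper":6.5,"offset":[4,0,0],"dr":[0,0,-0.017]},{"gripper":6.5,"offset":[8.2,-0.15,0],"dr":[0,0,-0.017]},{"gripper":6.5,"offset":[8.2,-0.15,4],"dr":[0,0,-0.017]},{"gripper":6.5,"offset":[8.2,-0.15,8],"dr":[0,0,-0.017]},{"gripper":6.5,"offset":[8.2,-0.15,11],"dr":[0,0,-0.017]},{"gripper":6.5,"offset":[8.2,-0.15,11],"dr":[0,0,-0.017]},{"gripper":6.5,"offset":[8.2,-0.15,11],"dr":[0,0,-0.017]},{"gripper":6.5,"offset":[8.2,-0.15,11],"dr":[0,0,-0.017]}]'; python3 - <<'E'
from h import *
np.set_printoptions(precision=4,suppress=True)
s=readout.read_state();Rt=s['tool_rot'];print(s['qpos'],Rt,Rt.T@(np.array([.4414,-.2682,.088])-s['ee_pos']))
E
```

```text
time: 2.97
ee_pos: [0.4454, -0.2601, 0.1586]
tool_rot: [[-0.993, -0.119, 0.002], [-0.119, 0.993, -0.001], [-0.002, -0.001, -1.0]]
ft_force: [0.4, 0.1, -0.3]
finger_gap: 0.0648
grip_force: 0.0
[ 0.202   0.3177  0.2986  2.0175 -0.1261  0.8212  2.263 ] [[-0.9928 -0.1194  0.0022]
 [-0.1194  0.9928 -0.001 ]
 [-0.002  -0.0012 -1.    ]] [ 0.0051 -0.0074  0.0706]
```

```bash
python3 -m pendant '[{"gripper":6.5,"offset":[0.5,-0.7,0],"dr":[0,0,0.01]},{"gripper":6.5,"offset":[0.5,-0.7,2],"dr":[0,0,0.01]},{"gripper":6.5,"offset":[0.5,-0.7,5],"dr":[0,0,0.01]},{"gripper":6.5,"offset":[0.5,-0.7,7],"dr":[0,0,0.01]},{"gripper":6.5,"offset":[0.5,-0.7,7],"dr":[0,0,0.01]},{"gripper":6.5,"offset":[0.5,-0.7,7],"dr":[0,0,0.01]},{"gripper":6.5,"offset":[0.5,-0.7,7],"dr":[0,0,0.01]},{"gripper":6.5,"offset":[0.5,-0.7,7],"dr":[0,0,0.01]}]'; python3 - <<'E'
from h import *
np.set_printoptions(precision=4,suppress=True)
s=readout.read_state();Rt=s['tool_rot'];print(s['qpos'],Rt,Rt.T@(np.array([.4414,-.2682,.088])-s['ee_pos']),s['joint_vel'])
E
```

```text
time: 3.63
ee_pos: [0.4413, -0.2684, 0.0891]
tool_rot: [[-0.994, -0.109, 0.004], [-0.109, 0.994, -0.002], [-0.003, -0.002, -1.0]]
ft_force: [0.1, -0.2, -0.3]
finger_gap: 0.0652
grip_force: 0.0
[ 0.2467  0.4241  0.2733  2.0686 -0.1811  0.6669  2.319 ] [[-0.9941 -0.1087  0.0036]
 [-0.1087  0.9941 -0.0016]
 [-0.0034 -0.002  -1.    ]] [-0.0001  0.0002  0.0011] [-0.0009 -0.0001 -0.0046  0.0067 -0.0029 -0.0035  0.0004]
```

```bash
python3 -m pendant '[{"gripper":3,"offset":[0,0,0],"dr":[0,0,0]},{"gripper":2,"offset":[0,0,0],"dr":[0,0,0]},{"gripper":1.5,"offset":[0,0,0],"dr":[0,0,0]},{"gripper":1.5,"offset":[0,0,0],"dr":[0,0,0]},{"gripper":1.5,"offset":[0,0,0],"dr":[0,0,0]},{"gripper":1.5,"offset":[0,0,0],"dr":[0,0,0]},{"gripper":1.5,"offset":[0,0,0],"dr":[0,0,0]},{"gripper":1.5,"offset":[0,0,0],"dr":[0,0,0]}]'
```

```text
time: 4.3
ee_pos: [0.4399, -0.2674, 0.087]
tool_rot: [[-0.994, -0.109, -0.0], [-0.109, 0.994, 0.0], [0.0, 0.0, -1.0]]
ft_force: [-0.8, 0.2, 0.4]
finger_gap: 0.0234
grip_force: 30.0
```

```bash
python3 -m pendant '[{"gripper":1.5,"offset":[0,0,-1],"dr":[0,0,0]},{"gripper":1.5,"offset":[0,0,-3],"dr":[0,0,0]},{"gripper":1.5,"offset":[0,0,-6],"dr":[0,0,0]},{"gripper":1.5,"offset":[0,0,-9],"dr":[0,0,0]},{"gripper":1.5,"offset":[0,0,-11],"dr":[0,0,0]},{"gripper":1.5,"offset":[0,0,-13],"dr":[0,0,0]},{"gripper":1.5,"offset":[0,0,-13],"dr":[0,0,0]},{"gripper":1.5,"offset":[0,0,-13],"dr":[0,0,0]}]'; python3 - <<'E'
from h import *
np.set_printoptions(precision=4,suppress=True)
a=snap('scene','s2');b=snap('side','d2');s=readout.read_state();print(s)
t=[]
for c in(a,b):
    p=proj(c,s['ee_pos']+[0,0,-.04])[0].astype(int);print(p, proj(c,s['ee_pos']+[0,0,-.083]));t.append(cv2.resize(c['image'][p[1]-50:p[1]+50,p[0]-40:p[0]+40],(400,500),interpolation=cv2.INTER_CUBIC))
cv2.imwrite('pics/held.png',np.hstack(t))
E
```

```text
time: 4.97
ee_pos: [0.4401, -0.2674, 0.2179]
tool_rot: [[-0.994, -0.109, 0.002], [-0.109, 0.994, -0.0], [-0.002, -0.001, -1.0]]
ft_force: [0.3, 0.4, -2.6]
finger_gap: 0.0236
grip_force: 30.0
{'time': 5.0667, 'qpos': array([ 0.1918,  0.2425,  0.3234,  1.9623, -0.0937,  0.9536,  2.241 ]), 'joint_vel': array([ 0.003 ,  0.0138, -0.0006,  0.0075,  0.0004,  0.0005, -0.001 ]), 'effort': array([  0.0285, -35.6756,   2.2971, -22.3856,   0.0774,   0.0094,
         0.0005]), 'ee_pos': array([ 0.439 , -0.2668,  0.2159]), 'tool_rot': array([[-0.994 , -0.1091, -0.0023],
       [-0.1091,  0.994 ,  0.0012],
       [ 0.0021,  0.0015, -1.    ]]), 'ft_force': array([ 0.4569,  1.0173, -2.0412]), 'moment': array([ 0.1052, -0.0154, -0.0309]), 'grip_force': 29.999951056670398, 'finger_gap': 0.023780379710321646}
[160 187] [[166.0495 199.064 ]]
[408 107] [[406.5842 121.6343]]
```

View pics/held.png

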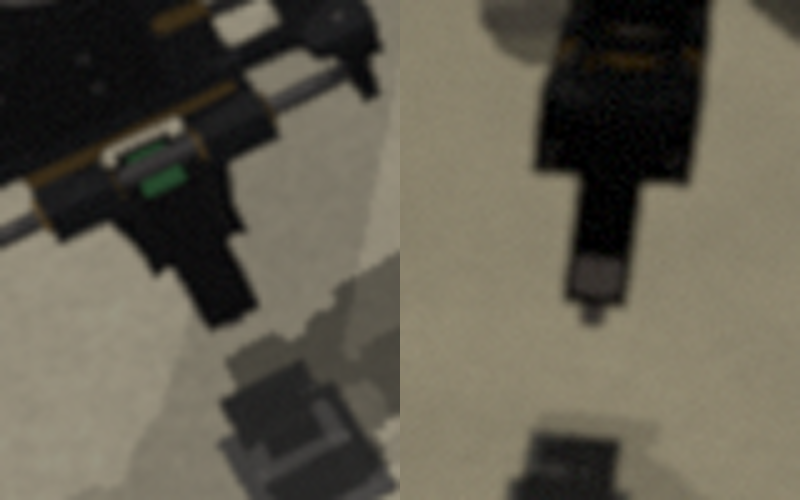

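The meter is out of the rack and hangs straight. Its nose tip is at (406.6,121.4) in the side view, against a prediction of (406.6,121.6), so the tip lies 83 mm ahead of the TCP.

```bash
python3 -m pendant '[{"gripper":1.5,"offset":[-0.8,2,0],"dr":[0,0,0]},{"gripper":1.5,"offset":[-2.3,6,0],"dr":[0,0,0]},{"gripper":1.5,"offset":[-3.8,9.8,0],"dr":[0,0,0]},{"gripper":1.5,"offset":[-5.3,13.6,0],"dr":[0,0,0]},{"gripper":1.5,"offset":[-6.8,17.4,0],"dr":[0,0,0]},{"gripper":1.5,"offset":[-8.2,21.2,0],"dr":[0,0,0]},{"gripper":1.5,"offset":[-9.7,25,0],"dr":[0,0,0]},{"gripper":1.5,"offset":[-11.2,28.9,0],"dr":[0,0,0]}]' && python3 -m pendant '[{"gripper":1.5,"offset":[0.5,3.8,0],"dr":[0,0,0]},{"gripper":1.5,"offset":[1,7.7,0],"dr":[0,0,0]},{"gripper":1.5,"offset":[1.6,11.6,0],"dr":[0,0,0]},{"gripper":1.5,"offset":[2.1,15.5,0],"dr":[0,0,0]},{"gripper":1.5,"offset":[2.6,19.4,0],"dr":[0,0,0]},{"gripper":1.5,"offset":[3.2,23.3,0],"dr":[0,0,0]},{"gripper":1.5,"offset":[3.7,27.2,0],"dr":[0,0,0]},{"gripper":1.5,"offset":[4.2,30.6,0],"dr":[0,0,0]}]'
```

```text
time: 5.73
ee_pos: [0.5188, 0.0336, 0.2154]
tool_rot: [[-0.994, -0.109, -0.004], [-0.109, 0.994, -0.001], [0.004, -0.0, -1.0]]
ft_force: [1.0, 0.1, -1.4]
finger_gap: 0.024
grip_force: 30.0
time: 6.4
ee_pos: [0.4426, 0.3336, 0.2152]
tool_rot: [[-0.994, -0.11, -0.003], [-0.11, 0.994, -0.002], [0.003, -0.001, -1.0]]
ft_force: [0.2, -0.1, -2.3]
finger_gap: 0.0237
grip_force: 30.0
```

```bash
python3 -m pendant '[{"gripper":1.5,"offset":[-0.2,0,3],"dr":[0,0,0]},{"gripper":1.5,"offset":[-0.2,0,6],"dr":[0,0,0]},{"gripper":1.5,"offset":[-0.2,0,9],"dr":[0,0,0]},{"gripper":1.5,"offset":[-0.2,0,10.5],"dr":[0,0,0]},{"gripper":1.5,"offset":[-0.2,0,10.5],"dr":[0,0,0]},{"gripper":1.5,"offset":[-0.2,0,10.5],"dr":[0,0,0]},{"gripper":1.5,"offset":[-0.2,0,10.5],"dr":[0,0,0]},{"gripper":1.5,"offset":[-0.2,0,10.5],"dr":[0,0,0]}]'; python3 - <<'E'
from h import *
np.set_printoptions(precision=4,suppress=True)
a=snap('scene','s3');b=snap('side','d3');s=readout.read_state();print(s['ee_pos'],s['tool_rot'],s['ft_force'])
t=[]
for c in(a,b):
    p=proj(c,s['ee_pos']+[0,0,-.083])[0];i=p.astype(int);y=min(i[1]-50,300);x=i[0]-40;print(p,x,y,proj(c,[.4448,.3335,.012]));t.append(cv2.resize(c['image'][y:y+100,x:x+80],(400,500),interpolation=cv2.INTER_CUBIC))
cv2.imwrite('pics/pad.png',np.hstack(t))
E
```

```text
time: 7.07
ee_pos: [0.4474, 0.3323, 0.1133]
tool_rot: [[-0.994, -0.109, 0.002], [-0.109, 0.994, 0.002], [-0.002, 0.001, -1.0]]
ft_force: [0.0, 0.3, -1.2]
finger_gap: 0.0239
grip_force: 30.0
[0.4473 0.3323 0.1135] [[-0.9941 -0.1088  0.0019]
 [-0.1088  0.9941  0.0018]
 [-0.0021  0.0016 -1.    ]] [-0.4363 -0.4739 -2.0419]
[394.5597 133.757 ] 354 83 [[393.5236 137.4463]]
[332.5443 327.2034] 292 277 [[333.581  333.2407]]
```

View pics/pad.png

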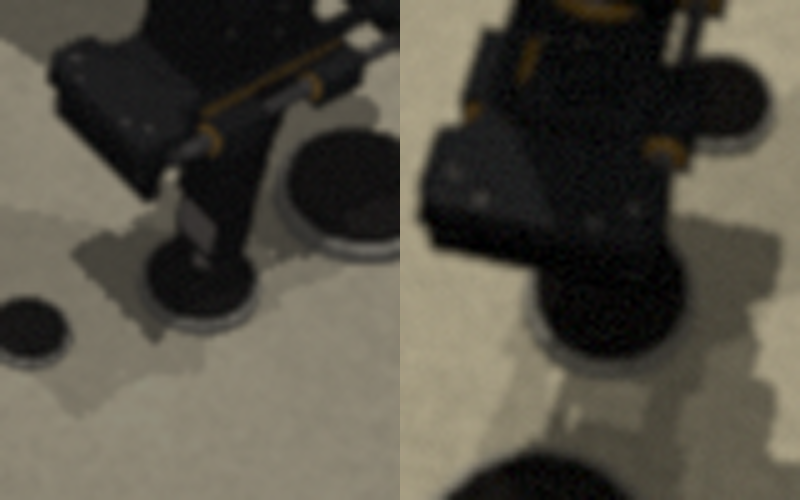

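The meter hangs over the middle pad, whose centre is at (393.5,137.4) in the scene view. I'll centre the nose and lower it to first contact.

```bash
cat > rd.py <<'E'
from h import *
np.set_printoptions(precision=4,suppress=True)
F=[];P=[]
for i in range(6):
    s=readout.read_state();F.append(s['ft_force']);P.append(s['ee_pos'])
    if i<5: eyes.camera('wrist')
print('F',np.mean(F,0),np.std(F,0),'P',np.mean(P,0),np.std(P,0),'z',s['tool_rot'][:,2],s['tool_rot'][:,1],s['time'])
E
python3 -m pendant '[{"gripper":1.5,"offset":[0.25,0.15,0],"dr":[0,0,0]},{"gripper":1.5,"offset":[0.25,0.15,0.4],"dr":[0,0,0]},{"gripper":1.5,"offset":[0.25,0.15,0.8],"dr":[0,0,0]},{"gripper":1.5,"offset":[0.25,0.15,1.2],"dr":[0,0,0]},{"gripper":1.5,"offset":[0.25,0.15,1.4],"dr":[0,0,0]},{"gripper":1.5,"offset":[0.25,0.15,1.4],"dr":[0,0,0]},{"gripper":1.5,"offset":[0.25,0.15,1.4],"dr":[0,0,0]},{"gripper":1.5,"offset":[0.25,0.15,1.4],"dr":[0,0,0]}]'; python3 rd.py
```

```text
time: 7.83
ee_pos: [0.4441, 0.333, 0.0981]
tool_rot: [[-0.994, -0.109, 0.0], [-0.109, 0.994, 0.0], [-0.0, 0.0, -1.0]]
ft_force: [-0.0, -0.3, -2.2]
finger_gap: 0.0244
grip_force: 30.0
F [ 0.1404 -0.0552 -2.1147] [0.5259 0.6384 0.3421] P [0.4441 0.3331 0.0982] [0.     0.     0.0001] z [ 0.0002  0.0002 -1.    ] [-0.109   0.994   0.0002] 8.0833
```

```bash
python3 -m pendant '[{"gripper":1.5,"offset":[0,0,0.1],"dr":[0,0,0]},{"gripper":1.5,"offset":[0,0,0.2],"dr":[0,0,0]},{"gripper":1.5,"offset":[0,0,0.3],"dr":[0,0,0]},{"gripper":1.5,"offset":[0,0,0.4],"dr":[0,0,0]},{"gripper":1.5,"offset":[0,0,0.5],"dr":[0,0,0]},{"gripper":1.5,"offset":[0,0,0.5],"dr":[0,0,0]},{"gripper":1.5,"offset":[0,0,0.5],"dr":[0,0,0]},{"gripper":1.5,"offset":[0,0,0.5],"dr":[0,0,0]}]'; python3 rd.py
```

```text
time: 8.75
ee_pos: [0.444, 0.333, 0.0932]
tool_rot: [[-0.994, -0.109, -0.0], [-0.109, 0.994, 0.0], [0.0, 0.0, -1.0]]
ft_force: [-0.5, -0.3, -0.6]
finger_gap: 0.0239
grip_force: 30.0
F [-0.2856  0.0174 -0.3131] [0.2424 0.3862 0.3462] P [0.444  0.333  0.0932] [0. 0. 0.] z [ 0.      0.0001 -1.    ] [-0.109   0.994   0.0001] 9.0
```

The contact force rose by 1.8 N, which means the nose is about 2 mm in, as predicted. I'll go 3 mm further and hold.

```bash
python3 -m pendant '[{"gripper":1.5,"offset":[0,0,0.1],"dr":[0,0,0]},{"gripper":1.5,"offset":[0,0,0.2],"dr":[0,0,0]},{"gripper":1.5,"offset":[0,0,0.3],"dr":[0,0,0]},{"gripper":1.5,"offset":[0,0,0.3],"dr":[0,0,0]},{"gripper":1.5,"offset":[0,0,0.3],"dr":[0,0,0]},{"gripper":1.5,"offset":[0,0,0.3],"dr":[0,0,0]},{"gripper":1.5,"offset":[0,0,0.3],"dr":[0,0,0]},{"gripper":1.5,"offset":[0,0,0.3],"dr":[0,0,0]}]'; python3 rd.py; python3 -m pendant '[{"gripper":1.5,"offset":[0,0,0],"dr":[0,0,0]},{"gripper":1.5,"offset":[0,0,0],"dr":[0,0,0]},{"gripper":1.5,"offset":[0,0,0],"dr":[0,0,0]},{"gripper":1.5,"offset":[0,0,0],"dr":[0,0,0]},{"gripper":1.5,"offset":[0,0,0],"dr":[0,0,0]},{"gripper":1.5,"offset":[0,0,0],"dr":[0,0,0]},{"gripper":1.5,"offset":[0,0,0],"dr":[0,0,0]},{"gripper":1.5,"offset":[0,0,0],"dr":[0,0,0]}]'; python3 rd.py
```

```text
time: 9.67
ee_pos: [0.444, 0.333, 0.0902]
tool_rot: [[-0.994, -0.109, 0.0], [-0.109, 0.994, 0.0], [-0.0, 0.0, -1.0]]
ft_force: [-1.1, -0.9, 0.6]
finger_gap: 0.024
grip_force: 30.0
F [-0.5836 -0.3593  0.4823] [0.3574 0.3218 0.6892] P [0.444  0.333  0.0902] [0. 0. 0.] z [ 0.      0.0001 -1.    ] [-0.1091  0.994   0.0001] 9.9167
time: 10.58
ee_pos: [0.444, 0.333, 0.0902]
tool_rot: [[-0.994, -0.109, 0.0], [-0.109, 0.994, 0.0], [-0.0, 0.0, -1.0]]
ft_force: [0.7, -0.6, 1.1]
finger_gap: 0.0241
grip_force: 30.0
F [-0.3557 -0.7167  1.1624] [0.5904 0.4055 0.5444] P [0.444  0.333  0.0902] [0. 0. 0.] z [ 0.      0.0001 -1.    ] [-0.109   0.994   0.0001] 10.8333
```

Held there for about 1.5 s at roughly 2.9 N with the tool vertical. I'll hold a little longer and then lift.

```bash
python3 -m pendant '[{"gripper":1.5,"offset":[0,0,0],"dr":[0,0,0]},{"gripper":1.5,"offset":[0,0,0],"dr":[0,0,0]},{"gripper":1.5,"offset":[0,0,-1],"dr":[0,0,0]},{"gripper":1.5,"offset":[0,0,-4],"dr":[0,0,0]},{"gripper":1.5,"offset":[0,0,-8],"dr":[0,0,0]},{"gripper":1.5,"offset":[0,0,-12],"dr":[0,0,0]},{"gripper":1.5,"offset":[0,0,-15],"dr":[0,0,0]},{"gripper":1.5,"offset":[0,0,-15],"dr":[0,0,0]}]'; cat > go.py <<'E'
from h import *
import sys
from scipy.spatial.transform import Rotation as Ro
np.set_printoptions(precision=4,suppress=True)
ring=np.array([.6604,-.0065,.065]);y=.065;t=np.radians(20)
n=np.array([-np.sin(t)*np.cos(y),-np.sin(t)*np.sin(y),np.cos(t)])
yt=np.array([-np.sin(y),np.cos(y),0]);R=np.c_[np.cross(yt,-n),yt,-n]
s=readout.read_state();A=s['tool_rot'];h=float(sys.argv[1])
P=ring+n*(.083+h)
print('offset cm',A.T@(P-s['ee_pos'])*100,'dr',Ro.from_matrix(A.T@R).as_rotvec(),'tip off in ring frame mm',R.T@(s['ee_pos']+A[:,2]*.083-ring)*1e3,s['qpos'],s['time'],'ft.n',s['ft_force']@n)
E
python3 go.py 0.08
```

```text
time: 11.5
ee_pos: [0.447, 0.3354, 0.2478]
tool_rot: [[-0.994, -0.109, 0.011], [-0.109, 0.994, 0.009], [-0.012, 0.008, -1.0]]
ft_force: [0.4, 0.8, -0.9]
finger_gap: 0.0243
grip_force: 30.0
offset cm [-11.8943 -36.0918   2.8107] dr [ 0.0159 -0.3376  0.0421] tip off in ring frame mm [ 144.2634  355.7976 -158.7263] [-0.7042  0.2731 -0.0185  1.8222  0.0059  1.0322  0.9548] 11.5 ft.n -1.003112838194077
```

```bash
python3 -m pendant '[{"gripper":1.5,"offset":[-0.7,-2,0],"dr":[0,0,0]},{"gripper":1.5,"offset":[-2,-6,0],"dr":[0,0,0]},{"gripper":1.5,"offset":[-3.3,-9.9,0],"dr":[0,-0.05,0]},{"gripper":1.5,"offset":[-4.6,-13.8,0],"dr":[0,-0.1,0.01]},{"gripper":1.5,"offset":[-5.9,-17.7,0],"dr":[0,-0.15,0.02]},{"gripper":1.5,"offset":[-7.2,-21.6,0],"dr":[0.01,-0.2,0.03]},{"gripper":1.5,"offset":[-8.5,-25.5,0],"dr":[0.01,-0.25,0.04]},{"gripper":1.5,"offset":[-9.8,-29.4,0],"dr":[0.01,-0.3,0.04]}]'; python3 go.py 0.08
```

```text
time: 12.17
ee_pos: [0.5732, 0.0497, 0.2398]
tool_rot: [[-0.953, -0.068, 0.297], [-0.067, 0.998, 0.016], [-0.297, -0.004, -0.955]]
ft_force: [0.6, 0.3, -1.6]
finger_gap: 0.0241
grip_force: 30.0
offset cm [-1.9634 -6.1763  2.9068] dr [-0.0028 -0.0475  0.0047] tip off in ring frame mm [  22.4664   61.5119 -109.8929] [-0.3095  0.1853  0.15    1.995   0.0088  0.6636  1.4678] 12.1667 ft.n -1.7038409831060335
```

```bash
python3 -m pendant '[{"gripper":1.5,"offset":[-0.8,-2,1],"dr":[0,-0.02,0]},{"gripper":1.5,"offset":[-1.4,-4,2],"dr":[0,-0.047,0.005]},{"gripper":1.5,"offset":[-2,-6.2,3],"dr":[-0.003,-0.047,0.005]},{"gripper":1.5,"offset":[-2,-6.2,4],"dr":[-0.003,-0.047,0.005]},{"gripper":1.5,"offset":[-2,-6.2,5],"dr":[-0.003,-0.047,0.005]},{"gripper":1.5,"offset":[-2,-6.2,5],"dr":[-0.003,-0.047,0.005]},{"gripper":1.5,"offset":[-2,-6.2,5],"dr":[-0.003,-0.047,0.005]},{"gripper":1.5,"offset":[-2,-6.2,5],"dr":[-0.003,-0.047,0.005]}]'; python3 rd.py; python3 go.py 0.02
```

```text
time: 12.83
ee_pos: [0.6113, -0.0069, 0.1985]
tool_rot: [[-0.938, -0.067, 0.339], [-0.062, 0.998, 0.024], [-0.34, 0.001, -0.94]]
ft_force: [0.5, 0.3, -2.0]
finger_gap: 0.0238
grip_force: 30.0
F [ 0.2903  0.1629 -2.0611] [0.4303 0.7533 0.2449] P [ 0.6116 -0.0073  0.199 ] [0.0001 0.0003 0.0002] z [ 0.3402  0.023  -0.9401] [-0.0653  0.9979  0.0007] 13.0833
offset cm [-0.0028 -0.194   3.9661] dr [ 0.0008 -0.0011  0.0001] tip off in ring frame mm [  0.075    1.9758 -59.6626] [-0.1748  0.2784  0.1448  1.9929 -0.0959  0.5268  1.668 ] 13.0833 ft.n -1.3278056099222126
```

```bash
python3 -m pendant '[{"gripper":1.5,"offset":[0,-0.2,1],"dr":[0,0,0]},{"gripper":1.5,"offset":[0,-0.2,2],"dr":[0,0,0]},{"gripper":1.5,"offset":[0,-0.2,3],"dr":[0,0,0]},{"gripper":1.5,"offset":[0,-0.2,4],"dr":[0,0,0]},{"gripper":1.5,"offset":[0,-0.2,4.5],"dr":[0,0,0]},{"gripper":1.5,"offset":[0,-0.2,4.5],"dr":[0,0,0]},{"gripper":1.5,"offset":[0,-0.2,4.5],"dr":[0,0,0]},{"gripper":1.5,"offset":[0,-0.2,4.5],"dr":[0,0,0]}]'; python3 rd.py; python3 go.py 0; python3 - <<'E'
from h import *
s=readout.read_state();t=[]
for n in('scene','side'):
    c=snap(n,n+'5');tip=proj(c,s['ee_pos']+s['tool_rot'][:,2]*.083)[0];p=proj(c,[.6604,-.0065,.065])[0];i=p.astype(int);x,y=i-[40,60];print(n,'origin',x,y,'ring',(p-[x,y])*5,'tip',(tip-[x,y])*5)
    t.append(cv2.resize(c['image'][y:y+100,x:x+80],(400,500),interpolation=cv2.INTER_CUBIC))
cv2.imwrite('pics/ring.png',np.hstack(t))
E
```

```text
time: 13.75
ee_pos: [0.6271, -0.0093, 0.1563]
tool_rot: [[-0.938, -0.064, 0.34], [-0.06, 0.998, 0.022], [-0.341, 0.001, -0.94]]
ft_force: [-0.2, 0.7, -2.3]
finger_gap: 0.0235
grip_force: 30.0
F [-0.1304  0.1581 -1.9683] [0.4374 0.3769 0.3811] P [ 0.6271 -0.0093  0.1567] [0.     0.     0.0002] z [ 0.3403  0.0226 -0.9401] [-0.0645  0.9979  0.0007] 14.0
offset cm [-0.009   0.0565  1.4627] dr [ 0.0005 -0.0011 -0.0007] tip off in ring frame mm [  0.1634  -0.5329 -14.627 ] [-0.1521  0.3583  0.1266  1.996  -0.1231  0.4446  1.6959] 14.0 ft.n -1.9258664818531632
scene origin 279 183 ring [204.22588372 303.31073948] tip [196.98063231 280.57519308]
side origin 256 121 ring [201.69638    304.99445562] tip [210.11238551 285.10781337]
```

View pics/ring.png

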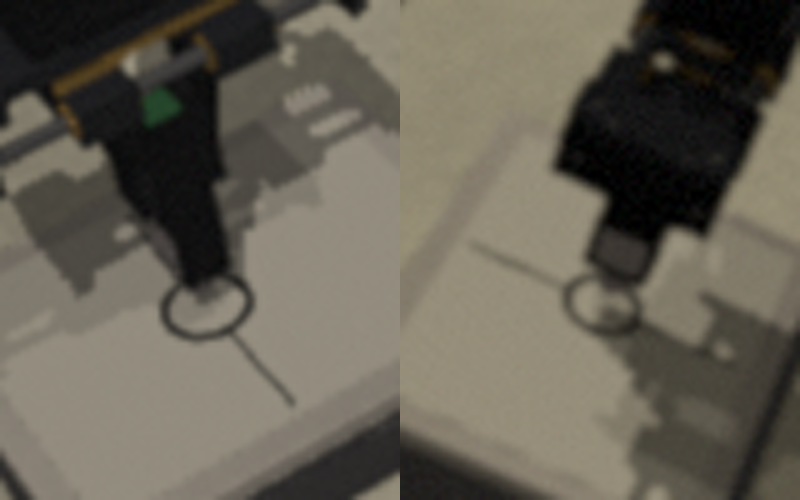

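The nose is above the ring in both views. The ring is centred at about (208,305) and (202,304) in the crops and the tip lies within a few mm of its axis. I'll descend to first contact.

```bash
python3 -m pendant '[{"gripper":1.5,"offset":[0,0.05,0.4],"dr":[0,0,0]},{"gripper":1.5,"offset":[0,0.05,0.8],"dr":[0,0,0]},{"gripper":1.5,"offset":[0,0.05,1.1],"dr":[0,0,0]},{"gripper":1.5,"offset":[0,0.05,1.3],"dr":[0,0,0]},{"gripper":1.5,"offset":[0,0.05,1.5],"dr":[0,0,0]},{"gripper":1.5,"offset":[0,0.05,1.6],"dr":[0,0,0]},{"gripper":1.5,"offset":[0,0.05,1.6],"dr":[0,0,0]},{"gripper":1.5,"offset":[0,0.05,1.6],"dr":[0,0,0]}]'; python3 rd.py; python3 go.py 0
```

```text
time: 14.77
ee_pos: [0.632, -0.0084, 0.141]
tool_rot: [[-0.939, -0.065, 0.339], [-0.06, 0.998, 0.023], [-0.339, 0.001, -0.941]]
ft_force: [-1.7, 0.5, -0.9]
finger_gap: 0.024
grip_force: 30.0
F [-1.9022 -0.0941 -0.3141] [0.5113 0.9    0.5502] P [ 0.632  -0.0084  0.1411] [0.0001 0.     0.0001] z [ 0.3393  0.0226 -0.9404] [-0.0644  0.9979  0.0007] 15.0167
offset cm [-0.0576  0.0076 -0.1723] dr [ 0.0005 -0.0021 -0.0008] tip off in ring frame mm [ 0.7576 -0.0348  1.7215] [-0.1464  0.3877  0.1193  1.9956 -0.1306  0.4167  1.7017] 15.0167 ft.n 0.8677935016417777
```

```bash
sed -i 's/range(6)/range(14)/;s/i<5/i<13/' rd.py; python3 -m pendant '[{"gripper":1.5,"offset":[0,0,0.1],"dr":[0,0,0]},{"gripper":1.5,"offset":[0,0,0.2],"dr":[0,0,0]},{"gripper":1.5,"offset":[0,0,0.2],"dr":[0,0,0]},{"gripper":1.5,"offset":[0,0,0.2],"dr":[0,0,0]},{"gripper":1.5,"offset":[0,0,0.2],"dr":[0,0,0]},{"gripper":1.5,"offset":[0,0,0.2],"dr":[0,0,0]},{"gripper":1.5,"offset":[0,0,0.2],"dr":[0,0,0]},{"gripper":1.5,"offset":[0,0,0.2],"dr":[0,0,0]}]'; python3 rd.py; python3 go.py 0; python3 - <<'E'
from h import *
t=[]
for n in('scene','side'):
    c=snap(n,n+'6');x,y=proj(c,[.6604,-.0065,.065])[0].astype(int)-[25,38]
    t.append(cv2.resize(c['image'][y:y+60,x:x+48],(400,500),interpolation=cv2.INTER_CUBIC))
cv2.imwrite('pics/end.png',np.clip(np.hstack(t)*1.3,0,255).astype('uint8'))
E
```

```text
time: 15.68
ee_pos: [0.633, -0.0083, 0.1393]
tool_rot: [[-0.938, -0.065, 0.339], [-0.06, 0.998, 0.023], [-0.34, 0.001, -0.94]]
ft_force: [-2.3, -0.1, 0.9]
finger_gap: 0.0239
grip_force: 30.0
F [-1.7172  0.0747 -0.0634] [0.3595 0.513  0.7648] P [ 0.633  -0.0084  0.1393] [0. 0. 0.] z [ 0.3395  0.0225 -0.9403] [-0.0645  0.9979  0.0006] 16.3333
offset cm [-0.04    0.005  -0.3814] dr [ 0.0004 -0.0019 -0.0006] tip off in ring frame mm [ 0.5646 -0.0115  3.8134] [-0.1455  0.3916  0.1183  1.9952 -0.1314  0.413   1.7025] 16.3333 ft.n 0.453821509060143
```

View pics/end.png

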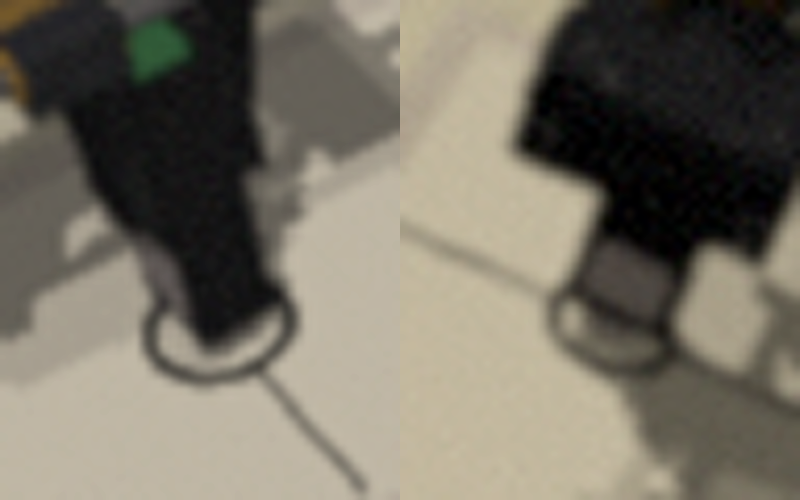

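The ring surrounds the nose in both views. Force (2.4 N) and geometry (3.8 mm) agree on about 4 mm in, so I'll advance 1 mm more.

```bash
python3 -m pendant '[{"gripper":1.5,"offset":[0,0,0.1],"dr":[0,0,0]},{"gripper":1.5,"offset":[0,0,0.1],"dr":[0,0,0]},{"gripper":1.5,"offset":[0,0,0.1],"dr":[0,0,0]},{"gripper":1.5,"offset":[0,0,0.1],"dr":[0,0,0]},{"gripper":1.5,"offset":[0,0,0.1],"dr":[0,0,0]},{"gripper":1.5,"offset":[0,0,0.1],"dr":[0,0,0]},{"gripper":1.5,"offset":[0,0,0.1],"dr":[0,0,0]},{"gripper":1.5,"offset":[0,0,0.1],"dr":[0,0,0]}]'; python3 rd.py; python3 go.py 0
```

```text
time: 17.1
ee_pos: [0.6333, -0.0083, 0.1384]
tool_rot: [[-0.938, -0.065, 0.34], [-0.06, 0.998, 0.023], [-0.34, 0.001, -0.94]]
ft_force: [-1.7, 1.0, 0.8]
finger_gap: 0.0236
grip_force: 30.0
F [-1.8931 -0.0824  0.3866] [0.326  0.5444 0.4994] P [ 0.6333 -0.0083  0.1383] [0. 0. 0.] z [ 0.3394  0.0225 -0.9404] [-0.0644  0.9979  0.0006] 17.75
offset cm [-0.043   0.0102 -0.4837] dr [ 0.0004 -0.002  -0.0007] tip off in ring frame mm [ 0.6033 -0.0671  4.8356] [-0.145   0.3934  0.1178  1.9951 -0.1319  0.4113  1.7029] 17.75 ft.n 1.552036355639609
```

```bash
python3 -c "
from workcell import ticket
print(ticket.job_done())"
```

```text
the job is handed in; nothing more can be done
None
```

The meter was zeroed upright on the middle-sized pad for over 1.5 s, and the job was handed in with the gripper holding it square to the light box face, nose inside the ring and about 5 mm in (roughly 2.9 N).

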